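# Take the test gauge off the vented air outlet

## Robot

A 6-joint arm with a two-finger parallel gripper is mounted at the origin on the work surface. World frame = base frame: x ahead of the robot, y to its left, z up, the work surface at z = 0. Lengths are in mm, angles in rad, forces in N, time in s.
With the tool pointing down it reaches from about 350 to 875 mm from the base axis. Payload 4.2 kg.
Tool frame: the origin (TCP) lies at the very end of the fingers, on their centre line; the grasp point (between the pads) lies 19 mm behind it; z points along the fingers, y is the direction in which the jaws open and shut (so a half turn about z gives the same grasp; the last joint's range is limited). The gripper opens to 85 mm and grips with 20 to 120 N. Pads are 22 mm wide; open, the fingers measure 114 mm over their backs; the gripper's body (76 mm by 85 mm) begins 54 mm behind the grasp point. The pads swing forward as they close: fully open they stand 13 mm farther back than shut.
Start: joints at [0.259, 0.385, 0.008, 0, -1.194, -0.259], TCP at [624.979, 0.025, 231.312] pointing down, gripper open.
Joint ranges: [-3.14, 3.14], [-1.21, 2.06], [-1.07, 1.41], [-3.16, 2.05], [-2.99, -0.16], [-3.1, 3.1]. Speed limits (rad/s): [2.79, 2.79, 3.14, 3.14, 3.14, 3.14].

## Interface

Orientations are given as a unit quaternion [x, y, z, w].
In Python, from bench import arm, optics, job gives the robot as it stands.
- The arm moves only by the tool send_rows, never from a script. Its argument "steps" is a list that holds one entry, the list of rows, each a list of 5 numbers: the shift along the tool's x, y, z in cm, then the turn about the tool's z in rad, then the opening, from 0 (shut) to 1 (fully open). A call has 1 to 10 rows; each row shifts and turns the pose as measured when the row begins, along the tool's axes as they then stand; what a row does not reach is not made up. A row lasts 1/12 s, in which the tool goes at most 41.7 mm and 7.16 degrees, less where a joint would pass 70% of its speed; a pose out of reach is approached as far as the arm can. A call with a gripper value outside its range is refused whole. The fingers move at their own pace and stop on an object; the grip force is fixed at half the most. Time passes only in rows, so rows that do not move let the fingers close. It gives the time, the measured TCP pose, the force and the opening at its end, in the units of the state.
- arm.read_state(): the state, without advancing time (a new reading comes with each control period).
- optics.get_image(name): name is "scene" or "side" or "wrist"; returns (picture, depth): 480x640x3 uint8, blue, green, red; 480x640 float32, mm along the optical axis (not along the pixel's ray), 0 where there is no reading.
- optics.get_calibration(name): a dict with "K" (3x3 intrinsics, pixels), "k1" (the pictures are not rectified: a ray, as slopes to the right and down, at radius r is drawn at 1 + k1 r^2 times it, then the intrinsics apply), "rvec" (rotation vector, rad) and "tvec" (3), from world to camera coordinates, as OpenCV has them; the wrist camera has in their place "hand_eye" (4x4, takes a point from camera to tool coordinates, whose origin is the TCP and whose axes are the flange's). Camera axes: x right, y down, z forward; pixel columns grow to the right and rows downward; lengths in mm; the calibration is good to about 2 mm. A picture is of the moment at which its call begins: read the wrist's pose just before it. get_calibration takes no time and is no camera call.
- job.job_done(): hands the job in, once; it reports no verdict.
The state is a dict: "clock": time; "joints": joint angles; "joint_vel": joint speeds; "joint_efforts": joint torques, N m; "position": TCP position; "ee_rot": TCP orientation; "contact_force": force on the tool from outside, world axes, zero at the start; "wrist_torque": the same for the moment, N m; "gripper_width": finger opening in mm.
Only numpy, scipy, OpenCV 4.12 (cv2) and the standard library are available. Lean on these libraries where they do the work, as an engineer would, in place of code of your own. Each camera call takes 0.05 s, during which the arm holds its last target. There are 200 camera calls.

## Task

The pressure check is over: shut the blue-handled air valve fully so that the line vents, then pull right back the spring sleeve of the outlet that holds the gauge until the gauge springs loose, and let the sleeve snap home. Draw the gauge out and lay it gently, flat and display up, in the large compartment of the padded grey tray. Leave the other outlet's blanking plug coupled and the other things where they are.

Things in the scene. Friction and masses are not known exactly. Their poses are not given: they have to be found in the camera images.
- manifold: bench air manifold, bolted down. Aluminium bar 215 mm long along its x axis, 40 mm wide, top 107 mm above the table; two identical quick couplers 100 mm apart point along its +y, axes level, 85 mm above the table. Origin on the table under the bar, z up. Supply valve at its -x end. Only the valve lever stands higher than the bar. Base plate 300 x 100 mm
- near_mouth (a point): centre of the open end of the coupler nearer the valve (manifold x -35 mm, y 78 mm); its y axis points out of the mouth
- far_mouth (a point): the same for the other coupler (manifold x +65 mm, y 78 mm)
- valve (a joint): blue lever of the supply ball valve, on a vertical axis; 0 = open (lever along the manifold's +x, over the bar), 1.571 rad = shut against its stop (lever along the manifold's -y, away from the couplers; clockwise from above). Friction about 0.2 N m; it stays where it is left. Shutting it vents the line. May start partly turned, up to 0.3
- valve_axis (a point): point on the valve's turning axis at the lever's height (140 mm above the table)
- valve_handle (a point): middle of the lever's blue grip, 65 mm from the turning axis; the grip is 62 mm long, 18 mm wide, 14 mm high (133 to 147 mm above the table); its x axis points along the lever, outward
- sleeve_near (a joint): spring sleeve of the coupler nearer the valve: 0 = home (forward, locked), 0.009 m = fully back towards the bar (manifold -y), at a stop. Spring 5 N at home to 9 N fully back, plus up to 4 N of lock friction; the lock frees the plug somewhere between 4 and 7 mm, so pull to the stop. It snaps forward by itself when let go
- sleeve_far (a joint): the same for the other coupler
- near_sleeve_mid (a point): centre of the near sleeve, on the coupler's axis; it moves with the sleeve. A knurled steel ring 30 mm in diameter and 30 mm long, its front end 2 mm short of the mouth when home. y axis points out of the mouth
- far_sleeve_mid (a point): the same for the far sleeve
- gauge: digital pressure gauge, about 0.14 kg, locked in one of the couplers, its white display side up (+z). Blue rubber boot 52 x 52 mm with flat sides. Origin on the stem axis at the boot's middle: the boot reaches 18 mm below it, 17 mm above, 26 mm to each side. Stem along its -y: hex 16 mm long, then a plug 15 mm thick. Sleeve back: a spring pushes it out 11 mm; it stays in the mouth, drooping slightly, 22 mm of plug still inside
- gauge_tip (a point): tip of the gauge's plug, 79.5 mm from the gauge's origin along its -y; when locked, the tip is 33 mm inside the mouth and the gauge's origin 46 mm outside it. Draw it out along the coupler's axis
- blank: brass blanking plug with a knurled head 25 mm in diameter, locked in the other coupler. Origin on its axis, 46 mm out from the coupler's mouth (beyond its head); its head is 21 mm long and starts 4 mm out from the mouth. To be left coupled
- tray: fixed grey plastic tray 200 (x) x 166 (y) mm with walls 24 mm high and 4 mm thick, lined with dark foam. A 22 mm high divider along y cuts off a narrow compartment at its +x side. Origin on the table under its centre
- tray_bay (a point): centre of the foam floor of the large compartment, 8 mm above the table; the compartment measures 137 mm along the tray's x and 158 mm along its y, so the gauge goes in with its stem along y, either way round
- adapter: spare brass pipe adapter, 44 mm long, 20 mm thick, lying in the tray's narrow compartment. Origin at its centre. Bystander
- holder_amber: amber onyx candle holder, conical foot, ribbed cup 90 mm across, 122 mm tall. Origin under its foot. Bystander
- holder_cream: pale onyx candle holder of the same shape. Origin under its foot. Bystander
- oil_bottle: amber glass bottle with a white cap, 60 mm across, 150 mm tall. Origin under its base. Bystander
- dust_brush: dusting brush with a wooden handle, about 180 mm long, lying. Bystander
- spanner: steel spanner, about 170 mm long, lying. Bystander
Mind the look-alikes: they are no part of the job. There is more than one size of the gauge; the one meant has the size given above.

How it is judged:
By the outcome, as a careful person would: the job done as asked, in the order asked, and still so for the second after the job is handed in, with the robot touching nothing.
It also fails if it takes over 64 s, if anything falls off the work surface, if the arm or the gripper's body presses on something with over 40 N, if the wrist force passes 120 N, or if a joint passes its speed limit or range.

## Working session

There is one attempt and no reset: what is moved stays moved. The work goes in short steps, Python scripts to look and compute and a tool call to move; the robot and the scene stay as the last step left them, time stands still between calls to the robot, and variables do not carry over. Pictures are saved under pics/ and viewed, about 8 in all and at most 12, crops included, and the job is handed in when it is done.

Besides the shell and the picture viewer there is one more tool, called after "Emit:" by a JSON object that holds its "fn" and its "kwargs". send_rows: Moves the arm, as the interface text tells. Its arguments: {"type":"object","properties":{"steps":{"type":"array","items":{"type":"array","items":{"type":"array","items":{"type":"number"}}}}},"required":["steps"]}

```bash
ls; mkdir -p pics; python3 - <<'E'
from bench import arm, optics, job
import cv2,numpy as np
s=arm.read_state();print({k:np.round(v,3).tolist() for k,v in s.items()})
for n in("scene","side","wrist"):
    p,d=optics.get_image(n);cv2.imwrite(f"pics/{n}0.png",p);np.save(f"pics/{n}0.npy",d)
    c=optics.get_calibration(n);print(n,{k:np.round(v,4).tolist() for k,v in c.items()})
E
```

```text
pics
{'clock': 0.0, 'joints': [0.259, 0.386, 0.007, -0.0, -1.194, -0.259], 'joint_vel': [0.001, -0.001, 0.001, 0.0, 0.0, -0.002], 'joint_efforts': [-0.001, -39.229, 18.84, 4.186, -0.005, 0.0], 'position': [624.4, 0.016, 230.21], 'ee_rot': [-0.707, 0.707, 0.001, -0.001], 'contact_force': [0.729, 0.311, 0.538], 'wrist_torque': [0.017, 0.016, -0.041], 'gripper_width': 85.099}
scene {'K': [[525.2729, 0.0, 327.612], [0.0, 525.2729, 238.3887], [0.0, 0.0, 1.0]], 'k1': 0.0263, 'rvec': [1.8543, 1.7831, -0.6304], 'tvec': [-40.056, -402.49, 1628.2018]}
side {'K': [[517.0641, 0.0, 311.7511], [0.0, 517.0641, 240.2588], [0.0, 0.0, 1.0]], 'k1': -0.0616, 'rvec': [0.2444, -2.8129, 1.2214], 'tvec': [599.6363, 142.6519, 1442.1995]}
wrist {'K': [[330.864, 0.0, 318.2082], [0.0, 330.864, 243.2022], [0.0, 0.0, 1.0]], 'k1': -0.0313, 'hand_eye': [[0.0001, -0.9481, -0.3181, 81.212], [1.0, -0.0003, 0.0012, -0.313], [-0.0013, -0.3181, 0.9481, -143.24], [0.0, 0.0, 0.0, 1.0]]}
```

View pics/scene0.png

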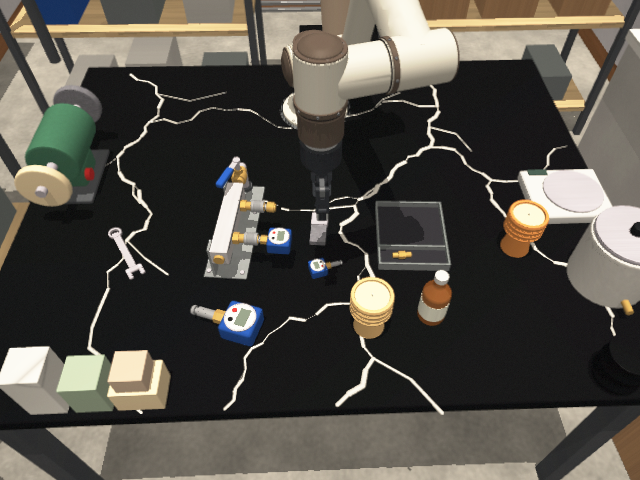

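View pics/side0.png

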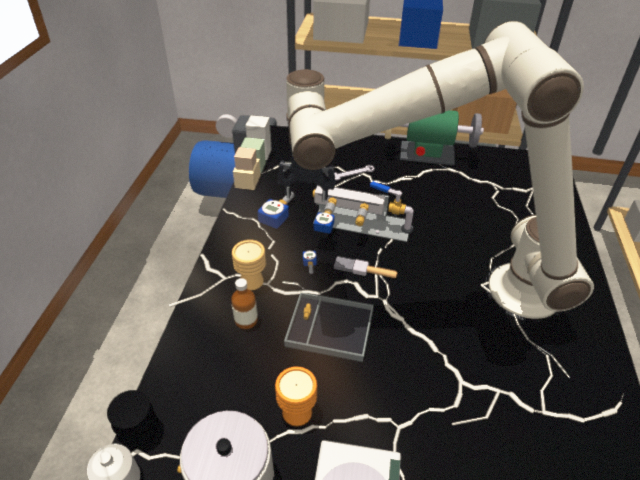

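View pics/wrist0.png

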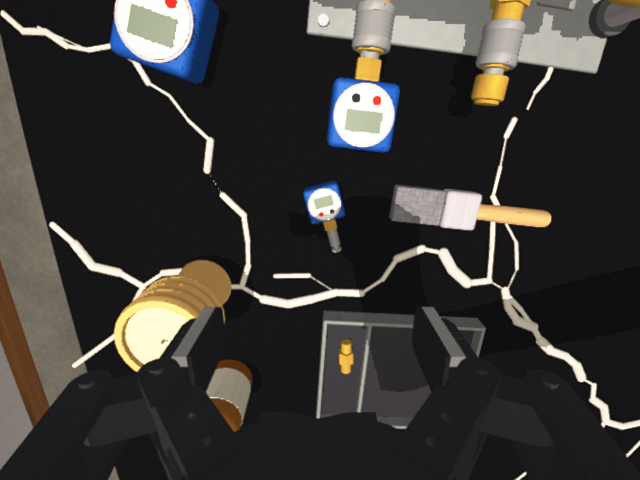

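The scene view shows three blue gauges: large at (241,322), small at (318,267), and one at (279,240) seated in the coupler farther from the valve. The coupled one fits the task. The blank is at (268,208), the valve lever at (225,177) and the tray at (412,235). Next I'll measure these from depth.

```bash
cat > h.py <<'E'
from bench import arm, optics, job
import cv2,numpy as np
from scipy.spatial.transform import Rotation as R
def pose():
    s=arm.read_state();T=np.eye(4);T[:3,:3]=R.from_quat(s["ee_rot"]).as_matrix();T[:3,3]=s["position"];return T
def camT(n,T=None):
    c=optics.get_calibration(n)
    if n=="wrist": return c,(pose() if T is None else T)@np.array(c["hand_eye"])
    M=np.eye(4);M[:3,:3]=cv2.Rodrigues(np.array(c["rvec"]))[0];M[:3,3]=np.ravel(c["tvec"]);return c,np.linalg.inv(M)
def xyz(n,d,T=None):
    c,M=camT(n,T);v,u=np.mgrid[:480,:640]
    q=cv2.undistortPoints(np.stack([u,v],-1).reshape(-1,1,2).astype(float),np.array(c["K"]),np.array([c["k1"],0,0,0,0])).reshape(480,640,2)
    P=np.dstack([q,np.ones((480,640))])*d[...,None]
    W=P@M[:3,:3].T+M[:3,3];W[d<=0]=np.nan;return W
def hsv(p): return cv2.cvtColor(p,cv2.COLOR_BGR2HSV)
def blue(p): h=hsv(p);return cv2.inRange(h,(100,120,50),(130,255,255))>0
def blobs(m,W,minn=25):
    n,l,st,c=cv2.connectedComponentsWithStats(m.astype(np.uint8))
    return [(c[i].round(),W[(l==i)&np.isfinite(W[...,0])]) for i in range(1,n) if st[i,4]>=minn]
E
python3 - <<'E'
from h import *
np.set_printoptions(suppress=True,precision=1)
for n in("scene","side","wrist"):
    p=cv2.imread(f"pics/{n}0.png");d=np.load(f"pics/{n}0.npy");W=xyz(n,d)
    print(n,"table z",np.nanmedian(W[...,2][(abs(W[...,2])<20)]))
    for c,P in blobs(blue(p),W):
        if len(P)>0 and 300<np.median(P[:,0])<1000: print(' blue',c,len(P),np.median(P,0),P.min(0),P.max(0))
    # bar top
    m=(abs(W[...,2]-107)<5)&(W[...,1]<-50)&(W[...,1]>-350)&(W[...,0]>350)&(W[...,0]<800)
    m=cv2.morphologyEx(m.astype(np.uint8),cv2.MORPH_OPEN,np.ones((3,3)))
    for c,P in blobs(m,W,100):
        r=cv2.minAreaRect(P[:,:2].astype(np.float32));print(' bar',c,len(P),r,np.median(P[:,2]))
    # tray walls
    m=(abs(W[...,2]-23)<4)&(W[...,1]>-20)&(W[...,1]<300)&(W[...,0]>350)&(W[...,0]<800)
    for c,P in blobs(m,W,60):
        print(' tray',c,len(P),cv2.minAreaRect(P[:,:2].astype(np.float32)),np.median(P[:,2]))
    # base plate
    m=(W[...,2]>4)&(W[...,2]<16)&(W[...,1]<-50)&(W[...,1]>-350)&(W[...,0]>350)&(W[...,0]<800)
    for c,P in blobs(m,W,150):
        print(' plate',c,len(P),cv2.minAreaRect(P[:,:2].astype(np.float32)),np.median(P[:,2]))
E
```

```text
scene table z 0.2457140746503228
 blue [224. 177.] 201 [ 443.5 -222.1  145.1] [ 251.1 -277.4   -2.7] [ 475.4 -204.1  150.6]
 blue [280. 246.] 300 [615.  -90.6  89.2] [ 481.2 -132.4   -2.7] [622.1 -66.9 105.4]
 blue [317. 272.] 158 [636.  -12.9  18.3] [586.5 -31.3  -1.6] [644.   12.8  28.6]
 blue [232. 303.] 42 [ 729.5 -195.6   48.5] [ 692.1 -213.3   -2.9] [ 741.6 -179.6   51.7]
 blue [243. 330.] 704 [ 795.5 -162.6   38. ] [ 708.2 -229.9   -3.2] [ 812.6 -130.3   53.1]
 bar [226. 218.] 1246 ((530.103759765625, -215.1195831298828), (44.285987854003906, 216.62115478515625), 83.73548889160156) 106.64338983580365
 tray [408. 240.] 601 ((524.718505859375, 221.41433715820312), (165.69264221191406, 206.6280975341797), 86.57874298095703) 22.85208577677463
 tray [317. 220.] 75 ((479.4559631347656, -6.786521911621094), (46.93996810913086, 35.60620880126953), 51.36612319946289) 20.15840406962866
 tray [402. 254.] 80 ((591.9207153320312, 189.40087890625), (42.32265853881836, 18.520191192626953), 76.95223236083984) 22.96323454927807
 tray [320. 267.] 150 ((621.7727661132812, 0.39685630798339844), (
[... 3211 characters left out ...]
235. 373.] 155 ((731.4454956054688, 217.82420349121094), (15.577310562133789, 51.69512176513672), 55.986656188964844) 23.52782890388289
 plate [332.  18.] 1717 ((609.033203125, -188.412109375), (33.535423278808594, 50.12578201293945), 83.91028594970703) 6.85468565798061
 plate [441.  24.] 4658 ((504.8777160644531, -179.84288024902344), (98.87382507324219, 48.52949142456055), 0.6985324621200562) 6.87040425323886
 plate [559.  35.] 4475 ((388.0524597167969, -175.1158447265625), (76.06270599365234, 64.01013946533203), 1.481939435005188) 7.045174432188901
 plate [209.  47.] 232 ((731.0645751953125, -161.4886932373047), (73.05838012695312, 6.632550239562988), 66.44053649902344) 11.799028689684945
```

Emit:
{"fn": "send_rows", "kwargs": {"steps": [[[3.0,2.5,0,0,0],[3.0,2.5,0,0,0],[3.0,2.5,0,0,0],[3.0,2.5,0,0,0],[0,0,0,0,0],[0,0,0,0,0]]]}}

```text
clock: 0.65
position: [519.6, -122.9, 226.6]
ee_rot: [0.708, -0.706, -0.003, 0.003]
contact_force: [0.7, -0.2, 0.1]
gripper_width: 12.0
```

```bash
python3 - <<'E'
from h import *
T=pose();p,d=optics.get_image("wrist");cv2.imwrite("pics/w1.png",p);np.savez("pics/w1.npz",d=d,T=T);print(T)
E
```

```text
[[ 2.95817251e-03 -9.99966370e-01 -7.64911710e-03  5.19642976e+02]
 [-9.99995616e-01 -2.95911412e-03  1.11785315e-04 -1.22883945e+02]
 [-1.34416166e-04  7.64875288e-03 -9.99970739e-01  2.26571375e+02]
 [ 0.00000000e+00  0.00000000e+00  0.00000000e+00  1.00000000e+00]]
```

View pics/w1.png

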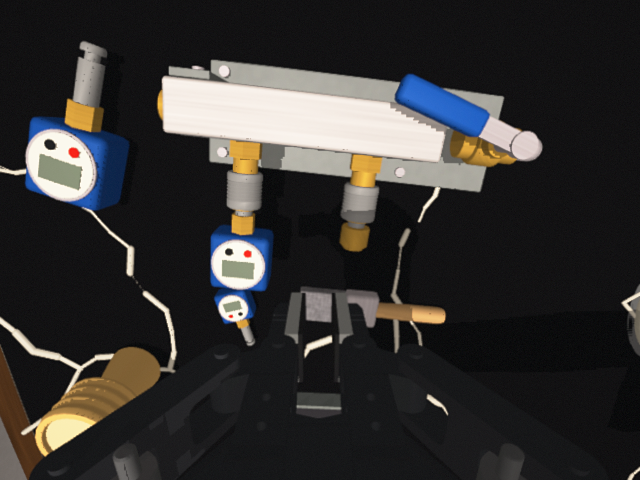

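The wrist view shows the coupled gauge at (240,258), its sleeve at (245,190), the near sleeve with the blank at (360,205), the lever grip at (440,105) and its pivot at (525,145). Now fitting exact geometry.

```bash
python3 - <<'E'
from h import *
np.set_printoptions(suppress=True,precision=1)
z=np.load("pics/w1.npz");d,T=z["d"],z["T"];p=cv2.imread("pics/w1.png");W=xyz("wrist",d,T);Z=W[...,2];H=hsv(p)
print("table",np.nanmedian(Z[abs(Z)<15]))
def rect(name,m,k=3):
    m=cv2.morphologyEx(m.astype(np.uint8),cv2.MORPH_OPEN,np.ones((k,k)))
    for c,P in blobs(m,W,100):
        r=cv2.minAreaRect(P[:,:2].astype(np.float32));print(name,c,len(P),np.round(r[0],1),np.round(r[1],1),round(r[2],2),"z",np.median(P[:,2]))
rows,cols=np.mgrid[:480,:640]
top=(rows<250)&(cols>140)
rect("bar",(abs(Z-107)<4)&top&(H[...,1]<60)&(cols<450)&(rows<170))
rect("grip",blue(p)&(Z>137)&top)
rect("leverhub",(Z>125)&(H[...,1]<60)&(cols>470)&(rows<200))
rect("boot",(Z>93)&(rows>220)&(rows<300)&(cols>200)&(cols<280))
wht=(H[...,1]<50)&(H[...,2]>150)&(Z>90)&(rows>220)&(rows<300)&(cols>200)&(cols<280); rect("disp",wht)
for nm,c0,c1 in(("far",215,275),("near",335,385)):
    m=(rows>165)&(rows<228)&(cols>c0)&(cols<c1)&(H[...,1]<60)&(Z>88)
    P=W[m];r=cv2.minAreaRect(P[:,:2].astype(np.float32));print(nm,len(P),r,np.nanmax(P[:,2]),np.percentile(P[:,2],95))
rect("blank",(rows>222)&(rows<250)&(cols>335)&(cols<375)&(Z>80))
rect("plate",(Z>3)&(Z<12)&(rows<200)&(cols>150)&(cols<520))
E
```

```text
table 0.7880066320942092
bar [296. 118.] 15688 [ 527.7 -216.3] [ 46.9 215. ] 83.82 z 107.50271920172051
grip [441. 105.] 2864 [ 440.2 -221.1] [18.3 60.8] 67.49 z 147.3240564655934
leverhub [509. 139.] 1410 [ 393.2 -201.2] [17.5 42. ] 70.31 z 143.39869776288867
boot [239. 260.] 3274 [ 588.3 -100.5] [63.8 52.5] 84.04 z 101.11056607277834
disp [238. 265.] 1980 [589.1 -94.2] [46.8 46.5] 53.45 z 101.63155340096176
far 1275 ((582.0464477539062, -154.12574768066406), (36.979618072509766, 29.34089469909668), 83.6097412109375) 101.92918315639236 100.68031492650756
near 1218 ((483.18170166015625, -143.63351440429688), (36.724449157714844, 28.525163650512695), 84.29911804199219) 102.0671832122386 100.78662008774518
blank [354. 236.] 694 [ 486.  -117.7] [26.4 24.5] 85.27 z 94.60350316257714
plate [305.  80.] 3838 [ 531.8 -253.9] [ 20.3 187.5] 83.9 z 6.616327696346417
plate [483. 101.] 681 [ 357.  -235.4] [21.7 58.5] 80.25 z 6.878065158244567
plate [434. 171.] 2884 [ 393.5 -179.7] [ 62.4 118.1] 84.11 z 6.787562099799118
plate [219. 151.] 519 [ 621.8 -185.6] [25.3 25.5] 84.77 z 6.564288396873849
plate [306. 160.] 2154 [ 530.9 -175.7] [ 25.3 100.3] 83.86 z 6.597869649046345
```

Geometry is consistent with the description:
- **Manifold:** yaw −6.1°.
- **Sleeve heights:** tops read about 101 mm against 100 expected.
- **Boot:** 52.5 mm wide. That matches the gauge described.
- **Lever:** at 0.286 rad, axis near (380,−196).

The far sleeve's centre is at about (582,−158). First I'll move beside the lever.

Emit:
{"fn": "send_rows", "kwargs": {"steps": [[[2.3,2.25,0,0,0],[2.3,2.25,0,0,0],[2.3,2.25,0,0,0],[0,0,0,0.1,0],[0,0,0,0.1,0],[0,0,0,0.1,0],[0,0,0,0.1,0],[0,0,0,0,0]]]}}

```text
clock: 1.37
position: [456.1, -190.1, 225.8]
ee_rot: [-0.55, 0.835, 0.002, -0.003]
contact_force: [-0.1, 0.4, -0.3]
gripper_width: -0.3
```

```bash
cat > to.py <<'E'
import sys
from h import *
# to.py x y z yaw_cw_deg(tool x from world -y): remaining move in tool axes (cm, rad)
x,y,z,a=map(float,sys.argv[1:5]);T=pose();s=arm.read_state()
v=T[:3,:3].T@(np.array([x,y,z])-T[:3,3])
cur=np.degrees(np.arctan2(-T[0,0],-T[1,0]))
print("cm",np.round(v/10,2),"turn",round(np.radians(a-cur),3),"cur",round(cur,1),"pos",np.round(T[:3,3],1),"F",np.round(s["contact_force"],1),"w",round(s["gripper_width"],1),"t",s["clock"],"j6",round(s["joints"][5],2))
E
python3 to.py 452.5 -191.5 121 22.5
```

```text
cm [ 0.24  0.2  10.48] turn -0.014 cur 23.3 pos [ 456.1 -190.1  225.8] F [-0.1  0.4 -0.3] w -0.3 t 1.3667 j6 -0.34
```

Emit:
{"fn": "send_rows", "kwargs": {"steps": [[[0,0.2,3.5,0,0],[0,0,3.5,0,0],[0,0,3.0,0,0],[0,0,0.4,0,0],[0,0,0,0,0]]]}}

```text
clock: 1.78
position: [460.7, -187.2, 121.1]
ee_rot: [-0.558, 0.83, -0.001, 0.0]
contact_force: [1.3, -0.0, 0.8]
gripper_width: -0.2
```

```bash
python3 to.py 452.5 -191.5 121 22.5
```

```text
cm [0.71 0.6  0.01] turn 0.005 cur 22.2 pos [ 460.7 -187.2  121.1] F [ 1.3 -0.   0.8] w -0.2 t 1.7833 j6 -0.33
```

Emit:
{"fn": "send_rows", "kwargs": {"steps": [[[1.0,0.5,0,0,0],[0.9,0.1,0,0,0],[0.8,-0.15,0,0.12,0],[0.8,-0.15,0,0.12,0],[0.8,-0.15,0,0.12,0],[0,0,0,0,0]]]}}

```text
clock: 2.28
position: [444.4, -227.6, 128.2]
ee_rot: [-0.396, 0.918, -0.004, 0.007]
contact_force: [-0.0, -0.4, 0.3]
gripper_width: -0.0
```

```bash
cat > arc.py <<'E'
from h import *
s=arm.read_state();T=pose();a=np.array([380.1,-196.2,0])
cur=np.degrees(np.arctan2(-T[0,0],-T[1,0]));v=T[:3,:3].T@(a-T[:3,3])
# lever angle if finger face (11 mm fwd) touches lever side (9 mm)
th=np.arctan2(a[1]-T[1,3],T[0,3]-a[0]);r=np.hypot(*(T[:2,3]-a[:2]));print("yaw",cur,"axis in tool x,y",v[:2].round(1),"z",T[2,3].round(1),"F",s["contact_force"].round(1) if hasattr(s["contact_force"],'round') else s["contact_force"],"lever deg(manif)",np.degrees(th+np.arcsin(20/r))-6.1)
E
python3 arc.py
```

```text
yaw 43.31629555598213 axis in tool x,y [22.6 70. ] z 128.2 F [-0.  -0.4  0.3] lever deg(manif) 36.141176417664354
```

Emit:
{"fn": "send_rows", "kwargs": {"steps": [[[0.3,0,0.7,0,0],[0.8,-0.1,0.1,0.12,0],[0.8,-0.1,0.1,0.12,0],[0.8,-0.1,0.1,0.12,0],[0.8,-0.1,0.1,0.12,0],[0,0,0,0,0]]]}}

```text
clock: 2.78
position: [427.5, -254.7, 124.2]
ee_rot: [-0.166, 0.986, -0.007, 0.021]
contact_force: [-0.7, 0.3, 0.6]
gripper_width: -0.1
```

```bash
python3 arc.py
```

```text
yaw 70.83732848803245 axis in tool x,y [30.4 73.5] z 124.2 F [-0.7  0.3  0.6] lever deg(manif) 60.29177510184696
```

Emit:
{"fn": "send_rows", "kwargs": {"steps": [[[1.0,0.2,0.2,0.1,0],[1.0,0.1,0.1,0.12,0],[1.0,0.1,0.1,0.12,0],[0.8,0,0.1,0.1,0],[0,0,0,0,0]]]}}

```text
clock: 3.2
position: [401.8, -263.1, 124.5]
ee_rot: [0.046, 0.998, -0.009, 0.038]
contact_force: [0.3, 0.8, 0.1]
gripper_width: -0.4
```

```bash
python3 arc.py; python3 - <<'E'
from h import *
T=pose();p,d=optics.get_image("wrist");cv2.imwrite("pics/w2.png",p);W=xyz("wrist",d,T)
m=blue(p)&(W[...,2]>137)
for c,P in blobs(m,W,200):
    r=cv2.minAreaRect(P[:,:2].astype(np.float32));print(c,len(P),r,np.median(P[:,2]))
E
```

```text
yaw 95.23865806126125 axis in tool x,y [37.1 66.3] z 124.5 F [0.3 0.8 0.1] lever deg(manif) 82.46330620830835
[320. 286.] 6734 ((381.7822265625, -259.80560302734375), (61.25200653076172, 23.940317153930664), 87.8653793334961) 147.07780973385775
```

Emit:
{"fn": "send_rows", "kwargs": {"steps": [[[0.4,0,0,0,0],[0.4,0,0,0,0],[0.3,0,0,0,0],[0.3,0,0,0,0]]]}}

```text
clock: 3.58
position: [396.9, -263.2, 125.5]
ee_rot: [0.036, 0.998, -0.011, 0.047]
contact_force: [8.7, -0.8, -5.3]
gripper_width: 0.0
```

```bash
cat > lev.py <<'E'
from h import *
T=pose();s=arm.read_state();p,d=optics.get_image("wrist");W=xyz("wrist",d,T)
for c,P in blobs(blue(p)&(W[...,2]>137),W,200):
    r=cv2.minAreaRect(P[:,:2].astype(np.float32));q=P.mean(0);print(c,len(P),r,"deg",np.degrees(np.arctan2(-196.2-q[1],q[0]-380.1))-6.1)
print(np.round(s["position"],1),np.round(s["contact_force"],1))
E
python3 lev.py
```

```text
[322. 287.] 6644 ((374.6732482910156, -259.2912292480469), (61.722225189208984, 18.253904342651367), 84.21520233154297) deg 90.81946864049442
[ 396.9 -263.2  125.5] [ 8.7 -0.8 -5.3]
```

Emit:
{"fn": "send_rows", "kwargs": {"steps": [[[0.5,0,0.2,0,0],[0.6,0,0.2,0,0]]]}}

```text
clock: 3.8
position: [397.3, -264.0, 124.9]
ee_rot: [0.031, 0.998, -0.014, 0.06]
contact_force: [9.1, 6.0, 6.8]
gripper_width: 0.2
```

```bash
python3 lev.py
```

```text
[324. 289.] 6744 ((377.5309753417969, -259.40728759765625), (61.89375686645508, 23.865840911865234), 83.52696228027344) deg 90.98253285847235
[ 397.3 -264.   124.9] [9.1 6.  6.8]
```

Lever reads 90°, with the stop reaction felt, so the valve is shut. I'll back off, rise, and turn back towards the far sleeve.

Emit:
{"fn": "send_rows", "kwargs": {"steps": [[[-2.0,0,0,0,0],[0,0,-3.5,0,0],[0,0,-3.5,0,0],[-3.5,-1.5,0,-0.12,0.6],[-3.5,-1.5,0,-0.12,0.6],[-3,-1.5,0,-0.12,0.6],[-2.0,-1.5,0,-0.12,0.6],[0,0,0,-0.12,0.6],[0,0,0,-0.12,0.6],[0,0,0,-0.12,0.6]]]}}

```text
clock: 4.68
position: [532.4, -306.1, 209.3]
ee_rot: [-0.4, 0.915, -0.029, 0.039]
contact_force: [0.0, -0.3, 0.2]
gripper_width: 51.0
```

```bash
python3 to.py 582 -158 170 6.1
```

```text
cm [-14.05   6.76   4.05] turn -0.638 cur 42.7 pos [ 532.4 -306.1  209.3] F [ 0.  -0.3  0.2] w 51.0 t 4.6833 j6 -0.49
```

Emit:
{"fn": "send_rows", "kwargs": {"steps": [[[0,0,0,-0.12,0.6],[0,0,0,-0.12,0.6],[0,0,0,-0.12,0.6],[0,0,0,-0.12,0.6],[0,0,0,-0.12,0.6],[0,0,0,-0.06,0.6],[0,0,0,0,0.6]]]}}

```text
clock: 5.27
position: [524.8, -302.5, 202.1]
ee_rot: [-0.689, 0.724, -0.029, 0.021]
contact_force: [-0.7, -0.1, -0.2]
gripper_width: 51.2
```

```bash
python3 to.py 582 -158 170 6.1; python3 lev.py
```

```text
cm [-14.75  -4.75   3.42] turn 0.056 cur 2.9 pos [ 524.8 -302.5  202.1] F [-0.7 -0.1 -0.2] w 51.2 t 5.2667 j6 0.21
[549. 315.] 2875 ((376.175537109375, -260.26495361328125), (60.991455078125, 18.773569107055664), 83.15034484863281) deg 85.66141918070127
[ 524.8 -302.5  202.1] [-0.7 -0.1 -0.2]
```

Emit:
{"fn": "send_rows", "kwargs": {"steps": [[[-3.7,-1.2,0,0.05,0.6],[-3.7,-1.2,0,0,0.6],[-3.7,-1.2,0,0,0.6],[-3.7,-1.2,0,0,0.6],[0,0,0,0,0.6]]]}}

```text
clock: 5.73
position: [585.0, -156.9, 202.3]
ee_rot: [-0.664, 0.747, -0.025, 0.019]
contact_force: [-0.2, -0.9, -0.8]
gripper_width: 51.1
```

```bash
python3 to.py 582 -158 68 6.1; python3 - <<'E'
from h import *
T=pose();p,d=optics.get_image("wrist");cv2.imwrite("pics/w3.png",p);np.savez("pics/w3.npz",d=d,T=T);print(T[:3,2]);W=xyz("wrist",d,T);H=hsv(p);Z=W[...,2]
X=(W[...,:2]-[582,-158])@np.array([[.9943,-.106],[.106,.9943]]).T
m=(abs(X[...,0])<25)&(abs(X[...,1])<25)&(Z>88)&(Z<106)&(H[...,1]<70)
P=W[m];r=cv2.minAreaRect(P[:,:2].astype(np.float32));print("sleeve",len(P),r,np.percentile(P[:,2],95))
E
python3 lev.py
```

```text
cm [ 0.08  1.14 13.39] turn -0.011 cur 6.7 pos [ 585.  -156.9  202.3] F [-0.2 -0.9 -0.8] w 51.1 t 5.7333 j6 -0.14
[ 0.06232144 -0.012427   -0.99797876]
sleeve 1341 ((582.4354858398438, -154.28167724609375), (36.813968658447266, 28.785240173339844), 83.66976928710938) 100.62321901258801
[ 583.7 -158.5  202.2] [ 0.1 -0.  -0. ]
```

View pics/w3.png

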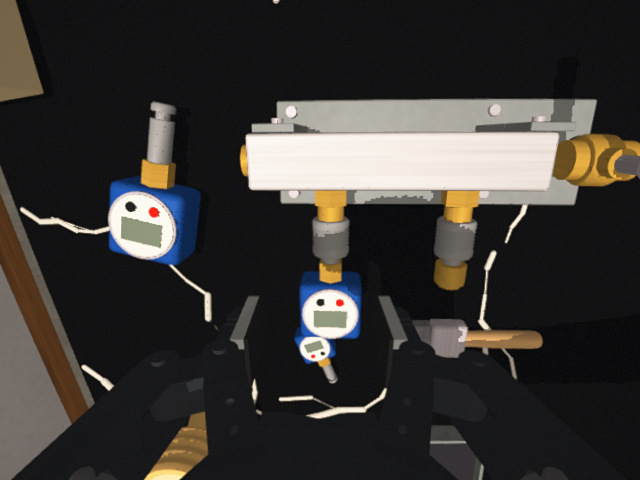

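Sleeve at (330,238) is just behind the gauge at (330,310). No contact yet. I'll descend over it.

Emit:
{"fn": "send_rows", "kwargs": {"steps": [[[0,1.1,0,0,0.6],[0,0,3.0,0,0.6],[0,0,3.0,0,0.6],[0,0,3.0,0,0.6],[0,0,0,0,0.6]]]}}

```text
clock: 6.25
position: [575.6, -164.3, 111.5]
ee_rot: [-0.661, 0.75, -0.026, 0.019]
contact_force: [-1.1, 0.1, -0.9]
gripper_width: 51.2
```

```bash
python3 to.py 582.2 -157 66 6.1
```

```text
cm [-0.83 -0.27  4.57] turn -0.02 cur 7.2 pos [ 575.6 -164.3  111.5] F [-1.1  0.1 -0.9] w 51.2 t 6.25 j6 -0.14
```

Emit:
{"fn": "send_rows", "kwargs": {"steps": [[[-0.8,-0.3,0,-0.02,0.6],[0,0,2.2,0,0.6],[0,0,2.3,0,0.6],[0,0,0,0,0.6]]]}}

```text
clock: 6.58
position: [584.9, -160.2, 71.1]
ee_rot: [-0.668, 0.743, -0.029, 0.02]
contact_force: [-1.6, -0.8, -0.6]
gripper_width: 51.2
```

```bash
python3 to.py 582.2 -157 66 6.1
```

```text
cm [-0.3   0.33  0.49] turn -0.0 cur 6.1 pos [ 584.9 -160.2   71.1] F [-1.6 -0.8 -0.6] w 51.2 t 6.5833 j6 -0.13
```

Emit:
{"fn": "send_rows", "kwargs": {"steps": [[[-0.3,0.2,0.45,0,0.6],[0,0,0,0,0.6],[0,0,0,0,0.2],[0,0,0,0,0.2],[0,0,0,0,0.2],[0,0,0,0,0.2],[0,0,0,0,0.2]]]}}

```text
clock: 7.17
position: [583.5, -157.2, 72.3]
ee_rot: [-0.668, 0.743, -0.03, 0.021]
contact_force: [1.5, -0.9, -5.7]
gripper_width: 28.7
```

```bash
python3 to.py 582.2 -157 66 6.1;python3 -c "
from h import *;print(pose()[:3,2])"
```

```text
cm [-0.01  0.18  0.62] turn -0.001 cur 6.1 pos [ 583.5 -157.2   72.3] F [ 1.5 -0.9 -5.7] w 28.7 t 7.1667 j6 -0.14
[ 0.07104647 -0.01634115 -0.99733914]
```

Emit:
{"fn": "send_rows", "kwargs": {"steps": [[[0,0,0,0,0.5],[0,0,0,0,0.5],[0,0.15,0.5,0,0.5],[0,0,0.3,0,0.5],[0,0,0.1,0,0.2],[0,0,0,0,0.2],[0,0,0,0,0.2],[0,0,0,0,0.2],[0,0,0,0,0.2]]]}}

```text
clock: 7.92
position: [584.0, -157.3, 66.7]
ee_rot: [-0.668, 0.743, -0.032, 0.022]
contact_force: [0.4, 0.2, 0.8]
gripper_width: 28.6
```

```bash
python3 to.py 582.2 -157 66 6.1;python3 -c "
from h import *;print(pose()[:3,2])"
```

```text
cm [-0.01  0.18  0.05] turn 0.001 cur 6.0 pos [ 584.  -157.3   66.7] F [0.4 0.2 0.8] w 28.6 t 7.9167 j6 -0.14
[ 0.07480359 -0.01757638 -0.99704338]
```

Emit:
{"fn": "send_rows", "kwargs": {"steps": [[[0.4,0,0,0,0.2],[0.4,0,0,0,0.2],[0.4,0,0,0,0.2],[0.4,0,0,0,0.2]]]}}

```text
clock: 8.25
position: [583.1, -166.4, 66.7]
ee_rot: [-0.669, 0.743, -0.029, 0.025]
contact_force: [-1.5, 23.4, 6.1]
gripper_width: 29.0
```

```bash
python3 to.py 584 -157.3 66.7 6.1
```

```text
cm [-0.92  0.    0.  ] turn 0.002 cur 6.0 pos [ 583.1 -166.4   66.7] F [-1.5 23.4  6.1] w 29.0 t 8.25 j6 -0.11
```

Moved 9.1 mm with 23 N, which means the sleeve is at its stop. Did the gauge come loose?

```bash
cat > g.py <<'E'
from h import *
def meas(n,tag):
    T=pose();p,d=optics.get_image(n);cv2.imwrite(f"pics/{tag}.png",p);W=xyz(n,d,T);H=hsv(p);Z=W[...,2]
    x=W[...,0];y=W[...,1]
    m=(H[...,1]<50)&(H[...,2]>140)&(Z>80)&(Z<112)&(x>545)&(x<635)&(y>-125)&(y<-40)
    P=W[m]; print(n,"display",len(P),np.nanmean(P,0).round(1),cv2.minAreaRect(P[:,:2].astype(np.float32)))
    m=((x-590)**2+(y+95)**2<60**2)&blue(p)&(Z>55);P=W[m]
    if len(P): print("  boot y range",np.percentile(P[:,1],[1,99]).round(1),"zmax",np.percentile(P[:,2],98).round(1))
import sys;meas(sys.argv[1],sys.argv[2])
E
python3 g.py wrist w4; python3 g.py side s4
```

```text
wrist display 17 [ 586.8 -124.7   89.7] ((587.1968994140625, -124.54048919677734), (0.7809339165687561, 10.216547966003418), 89.29183959960938)
  boot y range [-112.7 -106.8] zmax 76.2
side display 149 [591.6 -83.4  96.8] ((590.7902221679688, -84.8448486328125), (45.89904022216797, 51.86832046508789), 47.06542205810547)
  boot y range [-102.2  -52.9] zmax 96.4
```

View pics/w4.png

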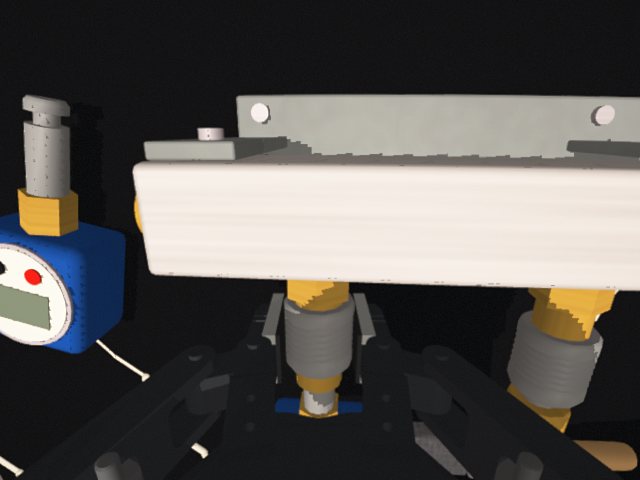

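The plug shoulder now shows at (320,400). The side view puts the display 11 mm further out and slightly drooped, so the gauge sprang loose. While the jaws hold a rigid part I'll try taking out the tool's 4° tilt, then let the sleeve go.

Emit:
{"fn": "send_rows", "kwargs": {"steps": [[[0.2,-0.3,0,0,0.2],[0.2,-0.4,0,0,0.2],[0.2,-0.4,0,0,0.2]]]}}

```text
clock: 8.6
position: [582.8, -166.0, 66.6]
ee_rot: [-0.669, 0.743, -0.017, 0.019]
contact_force: [-10.7, 11.2, 9.6]
gripper_width: 29.4
```

```bash
python3 to.py 584 -157.3 66.7 6.1;python3 -c "
from h import *;print(pose()[:3,2])"
```

```text
cm [-0.88 -0.03 -0.  ] turn 0.001 cur 6.0 pos [ 582.8 -166.    66.6] F [-10.7  11.2   9.6] w 29.4 t 8.6 j6 -0.09
[ 5.21108406e-02  3.73317204e-04 -9.98641237e-01]
```

Works (0.076 → 0.052). A few more rows, then open.

Emit:
{"fn": "send_rows", "kwargs": {"steps": [[[0.2,-0.4,0,0,0.2],[0.2,-0.5,0,0,0.2],[0.2,-0.5,0,0,0.2],[0.2,-0.5,0,0,0.2],[0.2,-0.5,0,0,0.2]]]}}

```text
clock: 9.02
position: [581.9, -165.7, 66.0]
ee_rot: [-0.667, 0.745, 0.007, 0.007]
contact_force: [-12.8, 12.3, 10.2]
gripper_width: 28.7
```

```bash
python3 to.py 584 -157.3 66.7 6.1;python3 -c "
from h import *;print(pose()[:3,2])"
```

```text
cm [-0.86 -0.12 -0.05] turn -0.003 cur 6.3 pos [ 581.9 -165.7   66. ] F [-12.8  12.3  10.2] w 28.7 t 9.0167 j6 -0.07
[ 0.00120155  0.02022496 -0.99979473]
```

Emit:
{"fn": "send_rows", "kwargs": {"steps": [[[0,0,0,0,0.6],[0,0,0,0,0.6],[0,0,0,0,0.6],[0,0,0,0,0.6],[0,0,-3,0,0.8],[0,0,-3,0,1],[0,0,-3,0,1],[0,0,-3,0,1],[0,0,0,0,1]]]}}

```text
clock: 9.77
position: [582.4, -169.8, 188.5]
ee_rot: [-0.667, 0.745, 0.007, 0.006]
contact_force: [0.9, -0.1, 0.9]
gripper_width: 85.2
```

```bash
python3 g.py wrist w5; python3 to.py 590 -83 70 6.1;python3 lev.py;python3 - <<'E'
from h import *
T=pose();print(T[:3,2]);p,d=optics.get_image("wrist");W=xyz("wrist",d,T);H=hsv(p);Z=W[...,2]
for n,c in(("far",[582,-158]),("near",[482.7,-147])):
    X=(W[...,:2]-c)@np.array([[.9943,-.106],[.106,.9943]]).T
    m=(abs(X[...,0])<25)&(abs(X[...,1])<25)&(Z>88)&(Z<106)&(H[...,1]<70)
    P=W[m];r=cv2.minAreaRect(P[:,:2].astype(np.float32));print(n,len(P),r)
x,y=W[...,0],W[...,1]
m=(Z>80)&(Z<110)&(abs(x-590)<36)&(y>-118)&(y<-45)
P=W[m];print("boot",cv2.minAreaRect(P[:,:2].astype(np.float32)),np.linalg.lstsq(np.c_[P[:,:2]-[590,-83],np.ones(len(P))],P[:,2],rcond=None)[0])
E
```

```text
wrist display 1824 [591.  -82.4  97.6] ((593.837158203125, -88.6109619140625), (45.87440872192383, 66.98829650878906), 18.190656661987305)
  boot y range [-111.4  -58.8] zmax 98.3
cm [-8.44 -0.02 11.74] turn -0.004 cur 6.3 pos [ 581.1 -169.3  185.7] F [-0.4  0.4 -0.1] w 85.2 t 9.8167 j6 -0.07
[ 581.1 -169.3  185.7] [-0.4  0.4 -0.1]
[-0.00969395  0.02169888 -0.99971755]
far 1516 ((582.7030029296875, -153.06866455078125), (39.9112548828125, 28.887611389160156), 82.69477844238281)
near 1507 ((484.08843994140625, -143.56558227539062), (37.57609176635742, 29.055753707885742), 84.10880279541016)
boot ((589.6220092773438, -87.87994384765625), (61.210453033447266, 52.249141693115234), 84.15491485595703) [9.64365118e-03 8.67413692e-02 9.61320791e+01]
```

View pics/w5.png

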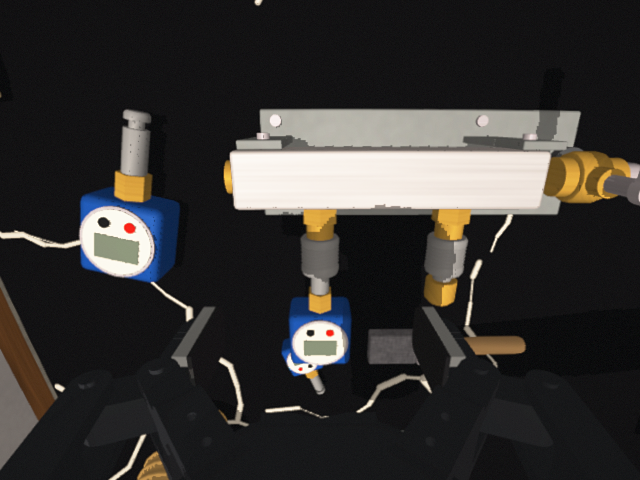

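The sleeve is back home, the plug shaft shows at (320,283), and the gauge is loose at (320,330). Next I'll move over the boot.

Emit:
{"fn": "send_rows", "kwargs": {"steps": [[[-2.9,0,0,0,1],[-2.9,0,0,0,1],[-2.6,0,0,0,1],[0,0,3,0,1],[0,0,3,0,1],[0,0,0,0,1]]]}}

```text
clock: 10.42
position: [583.8, -81.4, 113.3]
ee_rot: [-0.665, 0.747, 0.016, -0.001]
contact_force: [-1.6, 0.3, 0.0]
gripper_width: 85.4
```

```bash
python3 to.py 590.3 -83 62 6.1
```

```text
cm [ 0.19 -0.8   5.1 ] turn -0.009 cur 6.6 pos [583.8 -81.4 113.3] F [-1.6  0.3  0. ] w 85.4 t 10.4167 j6 -0.22
```

Emit:
{"fn": "send_rows", "kwargs": {"steps": [[[0.1,-0.8,0,-0.01,1],[0,0,0,0,1],[0,-0.1,2.0,0,1],[0,0,1.5,0,1],[0,0,0,0,1]]]}}

```text
clock: 10.83
position: [594.8, -84.7, 78.6]
ee_rot: [-0.669, 0.743, 0.015, -0.002]
contact_force: [-0.0, 0.1, -0.3]
gripper_width: 85.4
```

```bash
python3 to.py 590.3 -83 62 6.1; python3 -c "
from h import *;print(pose()[:3,2])"
```

```text
cm [-0.09  0.42  1.67] turn 0.002 cur 6.0 pos [594.8 -84.7  78.6] F [-0.   0.1 -0.3] w 85.4 t 10.8333 j6 -0.2
[-0.02275005  0.02031936 -0.99953467]
```

Emit:
{"fn": "send_rows", "kwargs": {"steps": [[[-0.1,0.35,0.8,0,1],[0,0,0.8,0,1],[0,0,0,0,1],[0,0,0,0,0.4],[0,0,0,0,0.4],[0,0,0,0,0.4],[0,0,0,0,0.4],[0,0,0,0,0.4],[0,0,0,0,0.4]]]}}

```text
clock: 11.58
position: [593.1, -84.0, 67.4]
ee_rot: [-0.669, 0.743, 0.013, 0.001]
contact_force: [-0.3, -0.4, -1.7]
gripper_width: 51.5
```

```bash
python3 to.py 590.3 -83 62 6.1; python3 -c "
from h import *;print(pose()[:3,2])"; python3 g.py side s6
```

```text
cm [-0.06  0.28  0.54] turn 0.001 cur 6.0 pos [593.1 -84.   67.4] F [-0.3 -0.4 -1.7] w 51.5 t 11.5833 j6 -0.2
[-0.0162976   0.02044328 -0.99965817]
side display 91 [595.  -83.4  96.9] ((594.2969970703125, -84.25040435791016), (46.6029052734375, 43.97423553466797), 80.07699584960938)
  boot y range [-89.1 -53.1] zmax 95.4
```

Emit:
{"fn": "send_rows", "kwargs": {"steps": [[[-0.5,0,0,0,0.4],[-0.7,0,0,0,0.4],[-0.8,0,0,0,0.4],[-0.8,0,0,0,0.4],[0,0,0,0,0.4]]]}}

```text
clock: 12.05
position: [596.9, -54.2, 67.0]
ee_rot: [-0.668, 0.744, 0.013, 0.001]
contact_force: [0.2, -0.3, -1.7]
gripper_width: 51.5
```

```bash
python3 to.py 593.1 -84 67.4 6.1; python3 -c "
from h import *;print(pose()[:3,2])"; python3 g.py side s7
```

```text
cm [ 3.    0.06 -0.09] turn 0.0 cur 6.1 pos [596.9 -54.2  67. ] F [ 0.2 -0.3 -1.7] w 51.5 t 12.05 j6 -0.25
[-0.0154398   0.02012121 -0.99967832]
side display 77 [598.7 -56.8  96.5] ((598.2333984375, -60.215065002441406), (40.30276107788086, 43.7984733581543), 87.99101257324219)
  boot y range [-80.1 -37.1] zmax 98.3
```

Weight-only force (1.7 N) and 30 mm drawn out, so the gauge is free of the mouth. I'll lift it and carry it towards the tray, stopping short to measure.

Emit:
{"fn": "send_rows", "kwargs": {"steps": [[[-1.5,0,0,0,0.4],[-1.0,0,-2.5,0,0.4],[-1,0,-2.5,0,0.4],[-2,0.5,-2.5,0,0.4],[-3,1.5,0,-0.02,0.4],[-3,2,0,-0.02,0.4],[-3,2,0,0,0.4],[-2,2,0,0,0.4],[-1,1,0,0,0.4],[0,0,0,0,0.4]]]}}

```text
clock: 12.93
position: [521.7, 135.0, 150.9]
ee_rot: [-0.683, 0.73, 0.014, 0.003]
contact_force: [0.0, -0.6, -1.4]
gripper_width: 51.4
```

```bash
python3 to.py 498 250 140 3.4; python3 - <<'E'
from h import *
T=pose();print(T[:3,2]);p,d=optics.get_image("wrist");cv2.imwrite("pics/w8.png",p);np.savez("pics/w8.npz",d=d,T=T)
W=xyz("wrist",d,T);Z=W[...,2];H=hsv(p)
m=(abs(Z-23)<4)&(W[...,1]>100)&(W[...,0]>380)&(W[...,0]<660)
for c,P in blobs(m,W,60): print(c,len(P),cv2.minAreaRect(P[:,:2].astype(np.float32)),np.median(P[:,2]))
E
```

```text
cm [-11.29   3.1    1.4 ] turn -0.007 cur 3.8 pos [521.7 135.  150.9] F [ 0.  -0.6 -1.4] w 51.4 t 12.9333 j6 -0.58
[-0.01501673  0.02357967 -0.99960917]
[409. 263.] 1265 ((434.7904968261719, 180.97689819335938), (64.99134063720703, 135.97415161132812), 32.63136291503906) 24.418029584197768
[236. 260.] 1306 ((601.5927734375, 164.45944213867188), (129.38619995117188, 64.58435821533203), 46.209388732910156) 24.20702554909778
[246. 286.] 464 ((588.6319580078125, 186.55673217773438), (17.665802001953125, 33.83527374267578), 2.652926206588745) 23.28201801200632
[377. 384.] 98 ((470.1295471191406, 306.6385498046875), (6.218692779541016, 14.315714836120605), 87.5699462890625) 24.15768890261188
[266. 387.] 160 ((576.5185546875, 301.9662170410156), (5.74412202835083, 46.01750946044922), 81.40957641601562) 24.529621220230183
```

View pics/w8.png

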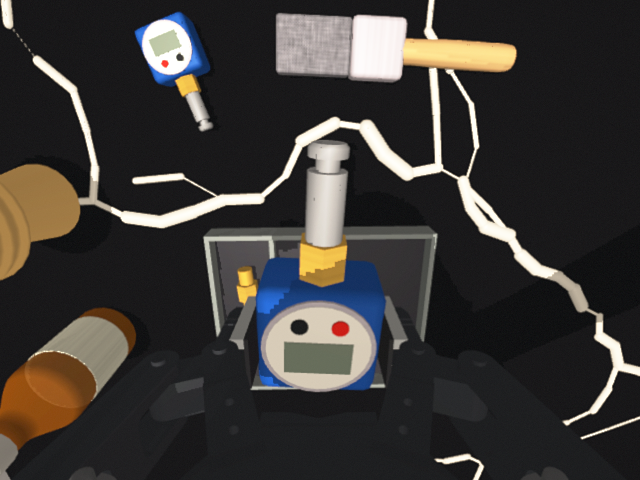

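Held square and out of the coupler. The tray's near corners are at (205,237) and (437,231), and the divider starts at (271,238). I'll refine the tray pose.

```bash
python3 - <<'E'
from h import *
np.set_printoptions(suppress=True,precision=1)
z=np.load("pics/w8.npz");d,T=z["d"],z["T"];p=cv2.imread("pics/w8.png");W=xyz("wrist",d,T);Z=W[...,2];H=hsv(p);x,y=W[...,0],W[...,1]
c,M=camT("wrist",T)
px=np.array([[205,237],[437,231],[271,238],[250,388],[383,385]],float)
q=cv2.undistortPoints(px.reshape(-1,1,2),np.array(c["K"]),np.array([c["k1"],0,0,0,0])).reshape(-1,2)
D=np.c_[q,np.ones(5)]@M[:3,:3].T;print((M[:3,3]+D*((24-M[2,3])/D[:,2])[:,None]))
w=(abs(Z-24)<2.5)
for n,m in(("-y wall",w&(y>120)&(y<150)&(x>430)&(x<615)),("+x wall",w&(x>605)&(x<635)&(y>150)&(y<230)),("-x wall",w&(x>405)&(x<440)&(y>160)&(y<290)),("+y wall",w&(y>290)&(y<320)&(x>440)&(x<600))):
    P=W[m];print(n,len(P),P.mean(0) if len(P) else '',cv2.fitLine(P[:,:2].astype(np.float32),cv2.DIST_HUBER,0,.01,.01).ravel() if len(P)>5 else '')
m=(Z>150)&(rows:=np.mgrid[:480,:640][0]>290)&(rows)&(H[...,1]<60)&(H[...,2]>120)&(np.mgrid[:480,:640][1]>265)&(np.mgrid[:480,:640][1]<375)
P=W[m];a=np.linalg.lstsq(np.c_[P[:,:2]-P[:,:2].mean(0),np.ones(len(P))],P[:,2],rcond=None)[0];print("display",P.mean(0),"slopes",np.round(a,3))
r=np.mgrid[:480,:640]
m=(r[0]>180)&(r[0]<230)&(r[1]>315)&(r[1]<340)&(Z>100);P=W[m];k=np.percentile(P[:,2],90);print("stem",P[P[:,2]>k].mean(0))
m=(r[0]>143)&(r[0]<152)&(r[1]>315)&(r[1]<340)&(Z>100);P=W[m];print("tip",P[P[:,2]>np.percentile(P[:,2],70)].mean(0),P[:,1].min())
s=cv2.imread("pics/scene0.png");W=xyz("scene",np.load("pics/scene0.npy"));Z=W[...,2];x,y=W[...,0],W[...,1];w=(abs(Z-24)<3)
for n,m in(("-y wall",w&(y>115)&(y<150)&(x>430)&(x<615)),("+x wall",w&(x>612)&(x<640)&(y>140)&(y<290)),("-x wall",w&(x>405)&(x<440)&(y>140)&(y<300)),("+y wall",w&(y>290)&(y<320)&(x>440)&(x<600))):
    P=W[m];print("sc",n,len(P),P.mean(0) if len(P) else '',cv2.fitLine(P[:,:2].astype(np.float32),cv2.DIST_HUBER,0,.01,.01).ravel() if len(P)>5 else '')
E
```

```text
[[616.4 135.   24. ]
 [417.7 143.8  24. ]
 [560.3 139.9  24. ]
 [600.7 300.4  24. ]
 [463.8 307.7  24. ]]
-y wall 1002 [526.9 141.6  24.3] [  1.   -0.1 524.3 141.4]
+x wall 431 [618.6 187.7  24.3] [  0.1   1.  618.4 187.8]
-x wall 500 [424.2 203.9  24.4] [  0.1   1.  424.3 203.7]
+y wall 220 [544.3 302.6  24.4] [  1.   -0.1 544.3 302.5]
display [521.9 134.1 181.3] slopes [ -0.   -0.1 181.3]
stem [515.1  73.8 176.8]
tip [513.5  58.8 177.3] 57.068430759080236
sc -y wall 92 [527.  140.8  23.9] [  1.   -0.1 524.5 140.6]
sc +x wall 144 [623.6 219.2  23.8] [  0.1   1.  623.6 217.3]
sc -x wall 106 [427.7 220.1  23.3] [  0.1   1.  427.3 221.8]
sc +y wall 92 [524.5 302.1  23.9] [  1.   -0.1 524.5 302. ]
```

Emit:
{"fn": "send_rows", "kwargs": {"steps": [[[-3.0,0.8,0,-0.01,0.4],[-3.0,0.8,0,0,0.4],[-3.0,0.8,0,0,0.4],[-2.0,0.6,0,0,0.4],[0,0,3.0,0,0.4],[0,0,3.0,0,0.4],[0,0,2.0,0,0.4],[0,0,0,0,0.4]]]}}

```text
clock: 13.65
position: [504.4, 251.4, 74.4]
ee_rot: [-0.685, 0.729, 0.012, 0.008]
contact_force: [-1.0, -0.6, -2.1]
gripper_width: 51.7
```

```bash
python3 to.py 498.4 250 20 3.4
```

```text
cm [0.33 0.55 5.44] turn -0.002 cur 3.5 pos [504.4 251.4  74.4] F [-1.  -0.6 -2.1] w 51.7 t 13.65 j6 -0.77
```

Emit:
{"fn": "send_rows", "kwargs": {"steps": [[[0.2,0.6,2.0,0,0.4],[0,0,1.8,0,0.4],[0,0,1.0,0,0.4],[0,0,0,0,0.4]]]}}

```text
clock: 13.98
position: [502.4, 250.2, 27.0]
ee_rot: [-0.684, 0.729, 0.011, 0.01]
contact_force: [0.1, -0.4, -1.2]
gripper_width: 51.4
```

```bash
python3 to.py 498.4 250 14 3.4
```

```text
cm [0.08 0.4  1.3 ] turn -0.005 cur 3.7 pos [502.4 250.2  27. ] F [ 0.1 -0.4 -1.2] w 51.4 t 13.9833 j6 -0.77
```

Emit:
{"fn": "send_rows", "kwargs": {"steps": [[[0.1,0.3,0.4,0,0.4],[0,0,0.4,0,0.4],[0,0,0.2,0,0.4],[0,0,0.2,0,0.4],[0,0,0.2,0,0.4]]]}}

```text
clock: 14.4
position: [503.0, 250.9, 16.6]
ee_rot: [-0.684, 0.729, 0.011, 0.014]
contact_force: [0.1, 0.0, -1.5]
gripper_width: 51.5
```

Emit:
{"fn": "send_rows", "kwargs": {"steps": [[[0,0.3,0.1,0,0.4],[0,0,0.2,0,0.4],[0,0,0.2,0,0.4]]]}}

```text
clock: 14.65
position: [500.2, 251.1, 15.1]
ee_rot: [-0.684, 0.729, 0.01, 0.014]
contact_force: [-5.2, -3.2, 17.0]
gripper_width: 51.6
```

Emit:
{"fn": "send_rows", "kwargs": {"steps": [[[0,0,0.1,0,0.4],[0,0,0,0,0.4]]]}}

```text
clock: 14.82
position: [500.2, 251.6, 16.2]
ee_rot: [-0.685, 0.728, 0.01, 0.015]
contact_force: [0.3, -0.4, -0.8]
gripper_width: 52.1
```

```bash
python3 to.py 498.4 250 14 3.4; python3 - <<'E'
from h import *
T=pose();p,d=optics.get_image("wrist");cv2.imwrite("pics/w9.png",p);W=xyz("wrist",d,T);Z=W[...,2];H=hsv(p)
m=(Z>35)&(Z<56)&(abs(W[...,0]-500)<24)&(abs(W[...,1]-250)<24)&(H[...,1]<70)&(H[...,2]>120)
P=W[m];print(len(P),P.mean(0),np.round(np.linalg.lstsq(np.c_[P[:,:2]-P[:,:2].mean(0),np.ones(len(P))],P[:,2],rcond=None)[0],3),T[:3,2])
E
```

```text
cm [0.18 0.17 0.21] turn -0.002 cur 3.5 pos [500.2 251.6  16.2] F [ 0.3 -0.4 -0.8] w 52.1 t 14.8167 j6 -0.78
7677 [500.23990883 251.4313857   46.51116969] [-5.0000e-03 -6.1000e-02  4.6511e+01] [ 0.00852593  0.0351543  -0.99934553]
```

Emit:
{"fn": "send_rows", "kwargs": {"steps": [[[0,0,0.15,0,0.4],[0,0,0.1,0,0.4]]]}}

```text
clock: 15.03
position: [500.6, 251.6, 15.2]
ee_rot: [-0.685, 0.728, 0.009, 0.015]
contact_force: [-4.2, -2.0, 11.6]
gripper_width: 51.5
```

Resting on the foam. I'll open gently and retreat.

Emit:
{"fn": "send_rows", "kwargs": {"steps": [[[0,0,0,0,0.62],[0,0,0,0,0.65],[0,0,0,0,0.75],[0,0,0,0,0.8],[0,0,0,0,0.8],[0,0,-1,0,0.8],[0,0,-2,0,0.8],[0,0,-3,0,0.8],[0,0,-3,0,0.8],[0,0,0,0,0.8]]]}}

```text
clock: 15.87
position: [499.5, 247.9, 107.8]
ee_rot: [-0.686, 0.728, 0.009, 0.012]
contact_force: [0.0, 0.6, 0.3]
gripper_width: 68.7
```

Emit:
{"fn": "send_rows", "kwargs": {"steps": [[[0,0,-3,0,0.8],[0,0,-3,0,0.8],[3,0,0,0,0.8],[0,0,0,0,0.8],[0,0,0,0,0.8]]]}}

```text
clock: 16.28
position: [498.4, 216.1, 175.6]
ee_rot: [-0.686, 0.727, 0.008, 0.017]
contact_force: [1.7, -0.1, 0.3]
gripper_width: 68.5
```

```bash
python3 - <<'E'
from h import *
s=arm.read_state();print(s["clock"],s["position"],s["contact_force"])
T=pose();p,d=optics.get_image("wrist");cv2.imwrite("pics/w10.png",p);W=xyz("wrist",d,T);Z=W[...,2];H=hsv(p)
m=(Z>35)&(Z<56)&(abs(W[...,0]-500)<24)&(abs(W[...,1]-250)<24)&(H[...,1]<70)&(H[...,2]>120)
P=W[m];print("display",len(P),P.mean(0),np.round(np.linalg.lstsq(np.c_[P[:,:2]-P[:,:2].mean(0),np.ones(len(P))],P[:,2],rcond=None)[0],3))
q,dd=optics.get_image("scene");W=xyz("scene",dd)
for c,P in blobs(blue(q)&(W[...,2]>137)&(W[...,0]<500),W,60):
    r=cv2.minAreaRect(P[:,:2].astype(np.float32));print("lever",c,len(P),r)
cv2.imwrite("pics/end.png",np.vstack([cv2.resize(p[100:],(800,475))[:,:],]) )
crop=cv2.resize(q[130:300,180:480],(800,453));cv2.imwrite("pics/endscene.png",crop)
E
```

```text
16.2833 [498.42161055 216.05207476 175.64739888] [ 1.6588884  -0.1148513   0.28274944]
display 1924 [500.41539635 250.98922803  44.21059885] [-5.0000e-03  7.0000e-03  4.4211e+01]
lever [210. 159.] 178 ((379.08807373046875, -259.29315185546875), (59.57704162597656, 22.151836395263672), 83.8900146484375)
```

View pics/w10.png

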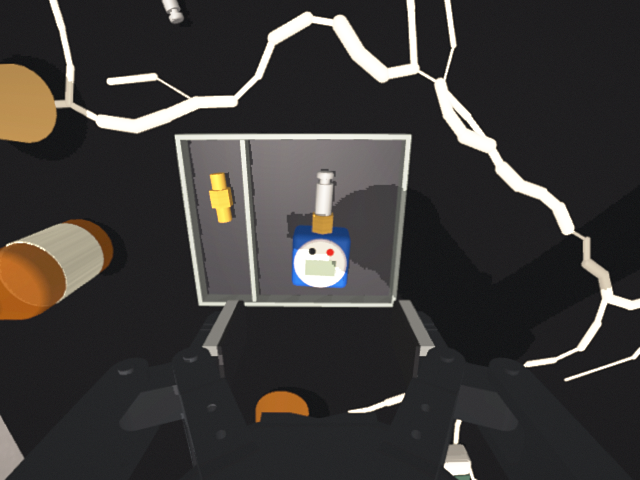

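View pics/endscene.png

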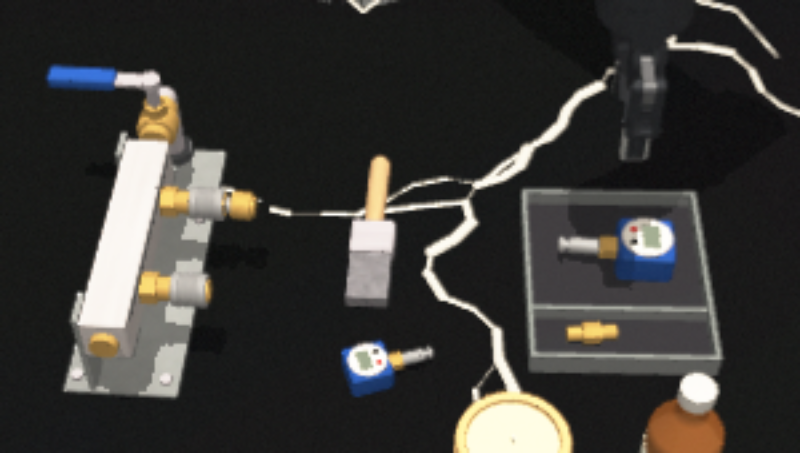

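The gauge lies flat, display up, in the large bay: slope under 0.01 and top at 44 mm against 43 expected. The lever direction reads 90.0° from open, the sleeves are home, the blank is still coupled and the bystanders haven't moved. Handing in.

```bash
python3 -c "
from bench import job;print(job.job_done())"
```

```text
the job is handed in; nothing more can be done
None
```

The job is done and handed in at about 16 s of the 64 s allowed; no verdict came back.

1. **Valve:** I pushed the lever clockwise until it stopped. Its direction then read 90.0° from open.
2. **Sleeve:** I gripped the far sleeve and pulled it back 9.1 mm to its stop, at 23 N. The gauge sprang out about 11 mm, and the sleeve snapped home when I let go.
3. **Gauge:** I drew it straight out and laid it in the large compartment. It lies flat with the display up: slope below 0.01, top at 44 mm against 43 expected.

In the last pictures the blanking plug was still coupled, the adapter, small gauge, brush, bottle and nearby holder looked unmoved, and the gripper was clear of everything. I didn't recheck the spanner, the large gauge or the other holder, which were outside those pictures, but the arm never worked near them.

**Checks that were off or disagreed:**
- **Lever angle:** readings from the grip's centre varied between about 86° and 91°. I relied on the grip's direction and the force felt at the stop.
- **Tool tilt:** pushing the lever left the tool tilted up to 7°. I removed most of the tilt while gripping the sleeve, with about 13 N sideways on it.
- **Set-down:** the gauge was held about 4° nose-up, and the force touched 17 N as it met the foam. It settled level when released.

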